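Air out the washed gravity bin: lid half up, catch over, gate handle held open

TASK

The empty countertop dry-goods dispenser has just been washed and must air through. Raise its stiff lid and leave it standing half open, at about 45 degrees; flip the safety catch bar over to the other side, clear of the gate handle; then pull the handle forward, away from the hopper, as far as it goes, and finish still holding it there so the chute stays open. Leave the jar, the scoop and the coaster where they are.

Things in the scene. Friction and masses are not known exactly. Their poses are not given: they have to be found in the camera images.
- bin: Countertop gravity dispenser, standing fixed on the ledge: black foot 285 x 180 x 12 mm, steel stand, clear hopper 124 mm deep x 156 mm wide, rim 235 mm high, steel chute 80 mm out in front. Origin: on the ledge under the hopper's middle. Its x points to its back, so the front (chute, handle) looks along its -x; z up. Hopper front wall at x = -62 mm.
- lid (a joint): Angle of the grey plastic lid (plate 126 x 160 x 6 mm), rad: 0 shut, grows as its front edge rises; 45 degrees = 0.785; stop at 1.7. Stiff hinge (about 2 to 3 N at the tab); the lid stays where it is left. May start up to 0.2 ajar.
- lid_hinge (a point): Middle of the lid's hinge line, which runs along bin y: at bin x = 62, y = 0, z = 237 mm.
- lid_tab (a point): Middle of the finger tab on the lid's front edge, turning with the lid: 147 mm in front of the hinge line and 3 mm above it when shut. The tab is 24 mm wide (bin y), 8 mm thick and sticks out 38 mm from the plate; this point is 21 mm out from the plate. Its x axis points along the lid towards the hinge.
- catch (a joint): Angle of the safety catch bar, rad: 0 = lying level across the front of the gate handle, blocking it; grows as its free end is lifted up and over in the bin's y-z plane; 2.9 = lying over on the other side, on its stop. Swings freely: let go, it falls back to 0 before about 1.3 and on to 2.9 past about 1.6.
- catch_pin (a point): Pin the catch bar turns on, axis along bin x: at bin x = -157, y = -52, z = 178 mm. The steel bar is 140 mm long, 12 mm high, 10 mm thick (bin x) and at angle 0 runs from here towards bin +y, past the handle and through a small fork that its free end lifts out of.
- catch_tab (a point): Grip point in the thumb tab that stands up on the bar's free end; tab 10 mm thick (bin x), 16 mm wide, top 42 mm above the bar's middle line. This point is 118 mm along the bar from the pin and 32 mm above its middle line (10 mm below the tab's top): bin x = -157, y = 66, z = 210 mm at angle 0. Some 80 mm are free between tab and hopper.
- lever (a joint): Angle of the gate handle, rad: 0 upright, gate shut; grows as its top is pulled forward (bin -x) and down; stop at 0.65 = gate fully open. A spring returns it (about 2 N to start, 6 N at the stop, felt at its top). With the catch at 0 it cannot move.
- lever_pivot (a point): Middle of the line along bin y that the gate handle turns about: bin x = -120, y = 0, z = 130 mm.
- handle_top (a point): Centre of the handle's top end face: upright flat black grip 20 mm wide (bin y), 12 mm thick (bin x), upper 50 mm free. At bin x = -143, y = 0, z = 225 mm at angle 0, i.e. 95 mm above and 23 mm in front of the pivot. It turns with the handle.
- jar: Closed jar of red salsa with steel cap, 79 mm diameter, 118 mm high; origin at the centre of its underside. To be left alone.
- scoop: Blue plastic scoop, 180 x 70 x 42 mm, handle along its own -x; origin on its underside, 10 mm from its middle. To be left alone.
- coaster: Round bamboo coaster, 96 mm diameter, 9 mm thick; origin at the centre of its underside. To be left alone.

How it is judged:
By the outcome, as a careful person would: the job done as asked, in the order asked, and still so for the second after the job is handed in, while the arm keeps its last pose, push and grip.
It also fails if it takes over 59 s, if anything falls off the work surface, if the arm or the gripper's body presses on something with over 40 N, if the wrist force passes 120 N, or if a joint passes its speed limit or range.

ROBOT

A 7-joint arm with a two-finger parallel gripper is mounted at the origin on the work surface. World frame = base frame: x ahead of the robot, y to its left, z up, the work surface at z = 0. Lengths are in mm, angles in rad, forces in N, time in s.
With the tool pointing down it reaches from about 400 to 900 mm from the base axis. Payload 5.6 kg.
Tool frame: the origin (TCP) lies midway between the tips of the shut fingers; the grasp point (between the pads) lies 19 mm behind it; x points along the fingers, y is the direction in which the jaws open and shut, and the axes are right-handed (so a half turn about x gives the same grasp; the last joint's range is limited). The gripper opens to 92 mm and grips with 3 to 60 N. Pads are 20 mm wide; open, the fingers measure 128 mm over their backs; the gripper's body (75 mm by 189 mm) begins 69 mm behind the grasp point.
Start: joints at [-0.043, 0.468, -0.012, 1.603, 0.006, 1.071, -0.056], TCP at [650.007, -0.044, 214.592] pointing down, gripper open.
Joint ranges: [-2.53, 2.53], [-0.31, 2.02], [-1.57, 1.55], [0.28, 2.44], [-1.29, 4.43], [0.15, 1.84], [-2.92, 2.92]. Speed limits (rad/s): [2.57, 2.57, 3.14, 3.14, 3.14, 3.14, 3.14].

INTERFACE

Orientations are given as a rotation vector (axis times angle).
In Python, from cell import robot, grip, kin, viewer gives the robot as it stands. Calls block until the motion is done:
- robot.movep(position, orientation): joint-space move of the TCP to a pose.
- robot.servo_line(position, feed=150, rotation=None): straight line of the TCP; rotation=None keeps the orientation; feed is the mean speed in mm/s.
- robot.goto_joints(angles): joint-space move.
- grip(opening, newtons=None): opening from 0.0 (shut) to 1.0 (fully open); newtons is the grip in N (None keeps the last); returns when the fingers have stopped.
- robot.hold(seconds).
- kin.ik(position, orientation): joint angles nearest the present ones, or None.
- robot.observe(): the state.
- viewer.read_camera(name): name is "scene" or "side" or "wrist"; returns the picture (400x640x3 uint8, red, green, blue); there is no depth.
- viewer.camera_info(name): a dict with "camera_matrix" (3x3 intrinsics, pixels), "R" (3x3) and "t" (3): a world point X has camera coordinates R X + t. Camera axes: x right, y down, z forward; pixel columns grow to the right and rows downward; lengths in mm; the calibration is good to about 2 mm. A picture is of the moment at which its call begins: read the wrist's pose just before it. camera_info takes no time and is no camera call; for the wrist camera it gives the pose at the moment of the call.
A pose or a line that the arm cannot do raises robot.IKError and nothing moves.
- robot.job_done(): hands the job in, once; it reports no verdict.
Trained networks look in the newest picture that a camera, given by its name, has taken for a name from the list of things; names that differ only in an ending like _2 or _b are one class to them, and where a whole thing is asked for, a point or a joint stands for the part that bears it (a point fixed in the world has none). Each returns a list of dicts, best first, with "confidence" (0 to 1); they miss things now and then, are a little off and sometimes report something else, mostly with a low value. They report only what shows in the picture. A call takes as long as a camera call.
- viewer.silhouettes(name, camera): "mask" (400x640 bool, what is visible of it).
- viewer.pinpoint(name, camera): "at" ([x, y, z] in mm, in the coordinates of the camera as it stood for that picture, good to about 4 mm: a listed point, or the origin of a listed thing).
The state is a dict: "t": time; "joints": joint angles; "joint_velocities": joint speeds; "joint_torque": joint torques, N m; "tcp_pos": TCP position; "tcp_rot": TCP orientation; "contact_force": force on the tool from outside, world axes, zero at the start; "wrist_torque": the same for the moment, N m; "grip_width": opening from 0.0 (shut) to 1.0 (fully open).
Only numpy, scipy, OpenCV 4.12 (cv2) and the standard library are available. Lean on these libraries where they do the work, as an engineer would, in place of code of your own. Each camera call takes 0.05 s, during which the arm holds its last target.

## Working session

There is one attempt and no reset: what is moved stays moved. The work goes in short steps, each a Python script; the robot and the scene stay as the last script left them, time stands still between calls to the robot, and variables do not carry over. Pictures are saved under pics/ and viewed, and the job is handed in when it is done.

```bash
ls; mkdir -p pics; python3 - <<'E'
from cell import robot, grip, kin, viewer
import cv2, numpy as np
o=robot.observe(); print(o)
for c in ["scene","side","wrist"]:
    im=viewer.read_camera(c); cv2.imwrite(f"pics/a_{c}.png",im[:,:,::-1])
    ci=viewer.camera_info(c); R=np.array(ci["R"]);t=np.array(ci["t"])
    print(c, ci["camera_matrix"], -R.T@t)
    for n in ["bin","lid_hinge","lid_tab","catch_pin","catch_tab","lever_pivot","handle_top","jar","scoop","coaster"]:
        for d in viewer.pinpoint(n,c)[:2]:
            print(n, round(d["confidence"],2), (R.T@(np.array(d["at"])-t)).round(1))
E
```

```text
pics
{'t': 0.0, 'joints': array([-0.04299515,  0.46837752, -0.01159325,  1.60358009,  0.00603325,
        1.07140537, -0.05631551]), 'joint_velocities': array([-2.09114550e-03, -1.92517839e-04,  7.45547753e-04,  2.15537657e-03,
        6.35688223e-05, -1.33653721e-03, -1.95086264e-03]), 'joint_torque': array([-3.39112758e-04, -5.20573139e+01, -1.31628491e-02, -2.43752271e+01,
       -5.67366311e-02,  1.73054746e-02,  1.50106093e-04]), 'tcp_pos': array([ 6.49436163e+02, -8.82446604e-02,  2.13658152e+02]), 'tcp_rot': array([ 1.20832362,  1.21032232, -1.21060355]), 'contact_force': array([-0.11251065,  0.10273161, -0.1243688 ]), 'wrist_torque': array([ 0.01111429, -0.02279608,  0.03485185]), 'grip_width': 0.9992717257485108}
scene [[426.78446333   0.         307.53887523]
 [  0.         426.78446333 192.3117935 ]
 [  0.           0.           1.        ]] [901.84046724 324.37608845 895.52795707]
bin 0.58 [610.5 103.    1.4]
lid_hinge 0.69 [643.  154.9 237.2]
lid_tab 0.77 [572.1  28.3 267.8]
catch_pin 0.93 [579.6 -58.9 176.9]
catch_pin 0.4 [574.4  27.5 267.9]
catch_tab 0.56 [478.3  -2.5 
[... 535 characters left out ...]
]
lid_tab 0.41 [543.5 -26.6 224.1]
catch_pin 0.77 [582.6 -63.  177.3]
catch_tab 0.72 [646.  153.2 239.5]
catch_tab 0.71 [481.7  -8.2 211.8]
handle_top 0.71 [545.4 -27.3 221.5]
jar 0.66 [ 653.8 -364.9    3.1]
scoop 0.96 [ 395.2 -360.7    3.8]
wrist [[280.20390889   0.         320.88543519]
 [  0.         280.20390889 200.86583961]
 [  0.           0.           1.        ]] [650.8558302   85.4134761  385.12995611]
lid_tab 0.75 [574.6  28.6 266.1]
catch_pin 0.67 [589.  -62.1 179.6]
catch_tab 0.77 [475.8  -5.9 212.8]
lever_pivot 0.61 [554.9  -6.5 129.7]
handle_top 0.81 [546.6 -22.9 229.1]
handle_top 0.75 [ 518.2 -350.7   -1.3]
scoop 0.56 [ 392.8 -353.3    1. ]
coaster 0.82 [ 516.4 -350.5    0.8]
```

View pics/a_scene.png

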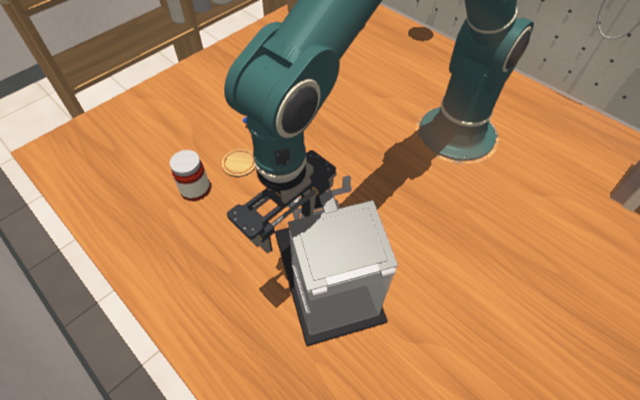

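View pics/a_side.png

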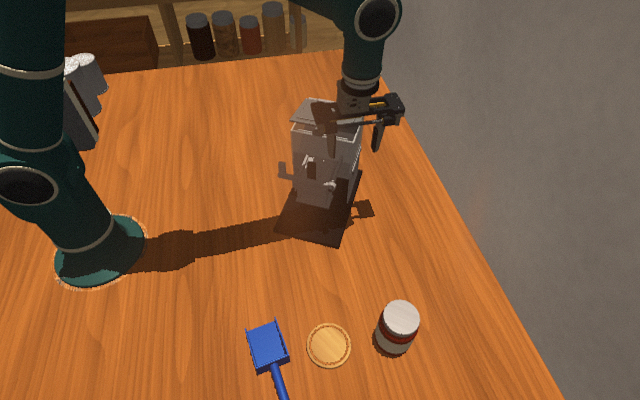

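View pics/a_wrist.png

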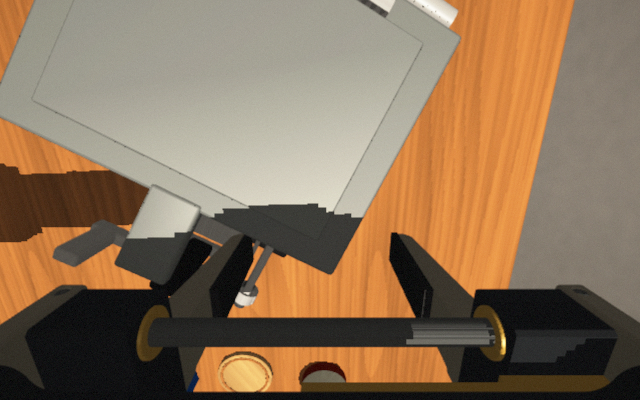

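```bash
cat > h.py <<'E'
from cell import robot, grip, kin, viewer
import cv2, numpy as np, json
from scipy.spatial.transform import Rotation as Ro
try: P=json.load(open('pose.json'))
except Exception: P=None
def W(p):
    c,s=np.cos(P['yaw']),np.sin(P['yaw'])
    return np.array([[c,-s,0],[s,c,0],[0,0,1]])@np.array(p,float)+[P['x'],P['y'],P.get('z',0)]
def ori(xd,yd):
    "tool x, y directions in bin frame -> world rotvec"
    x=np.array(xd,float);x/=np.linalg.norm(x);y=np.array(yd,float);y-=x*(x@y);y/=np.linalg.norm(y)
    M=np.c_[x,y,np.cross(x,y)]
    return (Ro.from_euler('z',P['yaw'])*Ro.from_matrix(M))
def tcp(g,R):  # grasp point (bin) -> TCP world
    return W(g)+R.apply([19,0,0])
def look(c,n):
    im=viewer.read_camera(c); cv2.imwrite(f"pics/{n}.png",im[:,:,::-1])
def pin(n,c):
    ci=viewer.camera_info(c);R=np.array(ci["R"]);t=np.array(ci["t"])
    return [(round(d["confidence"],2),(R.T@(np.array(d["at"])-t)).round(1)) for d in viewer.pinpoint(n,c)[:2]]
def toB(w):
    c,s=np.cos(P['yaw']),np.sin(P['yaw'])
    return np.array([[c,-s,0],[s,c,0],[0,0,1]]).T@(np.array(w)-[P['x'],P['y'],0])
E
python3 - <<'E'
import numpy as np, json
from scipy.optimize import least_squares
B={'bin':([0,0,0],[[610.5,103,1.4],[615.4,98.7,-.6]]),
'hinge':([62,0,237],[[643,154.9,237.2],[645.6,152.7,238.4]]),
'pin':([-157,-52,178],[[579.6,-58.9,176.9],[582.6,-63,177.3],[589,-62.1,179.6]]),
'ctab':([-157,66,210],[[478.3,-2.5,211.3],[481.7,-8.2,211.8],[475.8,-5.9,212.8]]),
'piv':([-120,0,130],[[556.6,-2.3,129.7],[554.9,-6.5,129.7]]),
'top':([-143,0,225],[[541.7,-23,222.9],[545.4,-27.3,221.5],[546.6,-22.9,229.1]])}
T=[[572.1,28.3,267.8],[574.6,25.9,264.5],[574.6,28.6,266.1]]
def f(q):
    x,y,w,a=q;c,s=np.cos(w),np.sin(w);M=np.array([[c,-s,0],[s,c,0],[0,0,1]])
    r=[]
    for p,o in B.values():
        for k in o: r.append(M@p+[x,y,0]-k)
    tb=[62-147*np.cos(a)+3*np.sin(a),0,237+147*np.sin(a)+3*np.cos(a)]
    for k in T: r.append(M@tb+[x,y,0]-k)
    return np.concatenate(r)
s=least_squares(f,[612,100,1.07,.15],loss='soft_l1',f_scale=4)
print(s.x); print(f(s.x).reshape(-1,3).round(1))
json.dump(dict(x=s.x[0],y=s.x[1],yaw=s.x[2],lid=s.x[3]),open('pose.json','w'))
E
cat > k.py <<'E'
from h import *
def lidpose(a,phi,out=4):
    # lid frame: e1 toward hinge, e2 up-normal
    e1=np.array([np.cos(a),0,-np.sin(a)]);e2=np.array([np.sin(a),0,np.cos(a)])
    g=np.array([62,0,237])-e1*(147+out)+e2*3
    x=-e2*np.cos(phi)+e1*np.sin(phi)
    return g,x
def catchpose(a,tilt,dy=0):
    g=np.array([-157,-52+118*np.cos(a)-32*np.sin(a),178+118*np.sin(a)+32*np.cos(a)])
    return g,np.array([np.sin(tilt),0,-np.cos(tilt)])
def levpose(a,depth,tilt):
    c,s=np.cos(a),np.sin(a);v=np.array([-23,95]);b=np.arctan2(23,95)
    # the grip axis assumed vertical at angle 0
    v=v-np.array([0,depth]); v=np.array([v[0]*c-v[1]*s, v[0]*s+v[1]*c])
    return np.array([-120+v[0],0,130+v[1]]),np.array([np.sin(tilt),0,-np.cos(tilt)])
E
python3 - <<'E'
from k import *
def chk(n,g,x,y):
    for s in (1,-1):
        R=ori(x,np.array(y)*s); q=kin.ik(tcp(g,R),R.as_rotvec()); print(n,s,tcp(g,R).round(),None if q is None else np.round(q,2))
for phi in (.2,.35,.5):
  for a in (P['lid'],.785):
    chk(('lid',phi,round(a,2)),*lidpose(a,phi),[0,1,0])
for a in (0,.8,1.7): chk(('c',a),*catchpose(a,.12),[1,0,0])
for a,t in ((0,0),(.65,0),(.65,.4),(.65,.65)): chk(('l',a,t),*levpose(a,18,t),[0,1,0])
E
```

```text
[6.13613266e+02 1.00251266e+02 1.06434134e+00 1.78085496e-01]
[[ 3.1 -2.7 -1.4]
 [-1.8  1.6  0.6]
 [ 0.7 -0.4 -0.2]
 [-1.9  1.8 -1.4]
 [ 3.3 -3.4  1.1]
 [ 0.3  0.7  0.7]
 [-6.1 -0.2 -1.6]
 [ 1.4 -2.5 -1.3]
 [-2.   3.2 -1.8]
 [ 3.9  0.9 -2.8]
 [-1.2 -2.4  0.3]
 [ 0.5  1.8  0.3]
 [ 2.5 -1.8  2.1]
 [-1.2  2.5  3.5]
 [-2.4 -1.9 -4.1]
 [ 1.7  0.1 -1.8]
 [-0.8  2.5  1.5]
 [-0.8 -0.2 -0.1]]
('lid', 0.2, 0.18) 1 [572.  25. 248.] [ 0.36  0.36 -0.57  1.74  0.2   1.08  2.37]
('lid', 0.2, 0.18) -1 [572.  25. 248.] [-0.15  0.3   0.07  1.78 -0.04  1.06 -0.57]
('lid', 0.2, 0.79) 1 [588.  54. 330.] [-0.01  0.59 -0.54  1.35  0.58  1.8   2.07]
('lid', 0.2, 0.79) -1 [588.  54. 330.] [-0.49  0.52  0.21  1.38  0.3   1.67 -0.83]
('lid', 0.35, 0.18) 1 [573.  28. 248.] [ 0.47  0.33 -0.6   1.8   0.05  0.97  2.51]
('lid', 0.35, 0.18) -1 [573.  28. 248.] [-0.04  0.26  0.02  1.83 -0.19  0.97 -0.43]
('lid', 0.35, 0.79) 1 [589.  56. 329.] [ 0.04  0.52 -0.54  1.4   0.49  1.67  2.1 ]
('lid', 0.35, 0.79) -1 [589.  56. 329.] [-0.44  0.46  0.18  1.44  0.23  1.57 -0.81]
('lid', 0.5, 0.18) 1 [575.  30. 249.] [ 0.59  0.3
[... 655 characters left out ...]
1.7) -1 [625. -83. 272.] [-0.17  0.37  0.41  1.65 -0.29  1.13 -1.75]
('l', 0, 0) 1 [544. -25. 188.] [ 0.43  0.39 -0.56  1.86  0.25  0.96  2.4 ]
('l', 0, 0) -1 [544. -25. 188.] [-0.09  0.32  0.09  1.89 -0.03  0.93 -0.49]
('l', 0.65, 0) 1 [524. -61. 158.] [ 0.5   0.4  -0.55  1.92  0.26  0.89  2.46]
('l', 0.65, 0) -1 [524. -61. 158.] [-0.03  0.33  0.09  1.96 -0.04  0.85 -0.42]
('l', 0.65, 0.4) 1 [528. -55. 160.] [-0.7   0.72  1.35  2.1  -1.18  1.29 -2.42]
('l', 0.65, 0.4) -1 [528. -55. 160.] [ 0.35  0.32 -0.09  2.04 -0.54  0.76  0.16]
('l', 0.65, 0.65) 1 [529. -51. 162.] [-0.3   0.5   0.89  2.13 -1.2   1.17 -2.32]
('l', 0.65, 0.65) -1 [529. -51. 162.] [ 0.59  0.38 -0.21  2.08 -0.84  0.81  0.52]
```

```bash
python3 - <<'E'
from k import *
p=robot.observe()['tcp_pos']
robot.servo_line([640,-40,340],feed=200)
g,x=lidpose(P['lid'],.3); R=ori(x,[0,-1,0]); T=tcp(g,R)
robot.movep(T-R.apply([90,0,0]),R.as_rotvec())
grip(0.75,20)
look("wrist","b_w")
for n in ["lid_tab","handle_top","catch_tab","catch_pin","lever_pivot"]:
    print(n,[(c,w,toB(w).round(1)) for c,w in pin(n,"wrist")])
look("scene","b_s");
for n in ["lid_tab"]: print(pin(n,"scene"))
print(robot.observe()['t'])
E
```

```text
lid_tab [(0.64, array([571.6,  29.7, 269.9]), array([-82.1,   2.5, 269.9]))]
handle_top [(0.71, array([547.8, -20.5, 228.5]), array([-137.5,   -1. ,  228.5]))]
catch_tab [(0.83, array([480. , -12.2, 211.4]), array([-163.1,   62.3,  211.4]))]
catch_pin [(0.71, array([587.8, -62.2, 180.2]), array([-154.6,  -56.2,  180.2]))]
lever_pivot [(0.57, array([557.8,  -4.7, 131.5]), array([-118.9,   -2.1,  131.5]))]
[(0.59, array([572.9,  30.7, 268.4]))]
3.925
```

View pics/b_w.png

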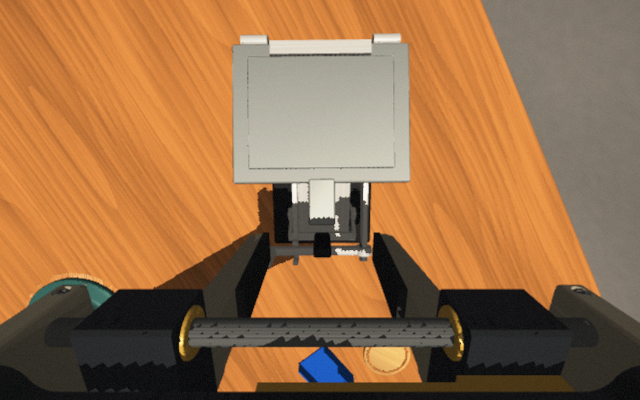

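The wrist view shows the tab at about (322, 200), centred between the fingers (270 and 375), with the lid edges square to the picture. The fit holds, so I'll grasp the tab.

```bash
python3 - <<'E'
from k import *
a0=.185
g,x=lidpose(a0,.3); R=ori(x,[0,-1,0]); T=tcp(g,R)
robot.servo_line(T,feed=120)
print(robot.observe()['contact_force'].round(1))
w=grip(0.0,25); o=robot.observe(); print(o['grip_width'],o['contact_force'].round(1),o['t'])
look("side","c_s"); look("wrist","c_w")
E
```

```text
[-0.  -0.9  0. ]
0.2587559737242247 [ 3.2 -0.5 -0.8] 5.5667
```

View pics/c_w.png

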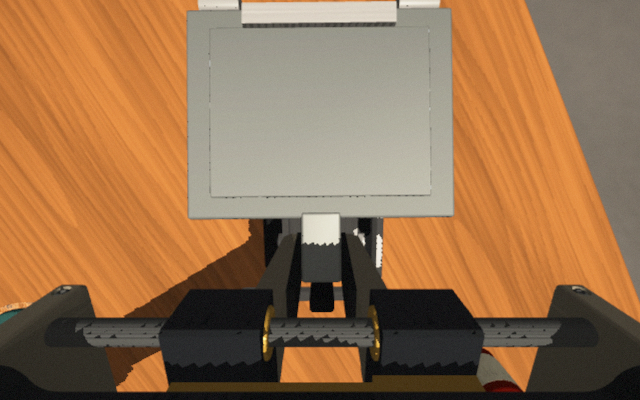

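View pics/c_s.png

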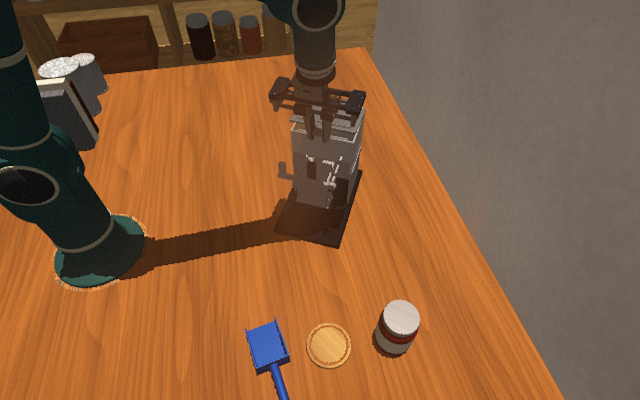

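The width reads 23.8 mm, which matches the 24 mm tab, so it is held between the pads. Next I'll lift it along the arc.

```bash
python3 - <<'E'
from k import *
for a in np.linspace(.185,.785,7)[1:]:
    g,x=lidpose(a,.3); R=ori(x,[0,-1,0])
    robot.servo_line(tcp(g,R),feed=90,rotation=R.as_rotvec())
    o=robot.observe(); print(round(a,2),o['contact_force'].round(1),round(o['grip_width'],3))
# measure actual grasp position -> lid angle
R_=Ro.from_rotvec(o['tcp_rot']); gp=toB(o['tcp_pos']-R_.apply([19,0,0])); d=gp-[62,0,237]
print(gp.round(1),'angle',np.arctan2(d[2],-d[0])-np.arctan2(3,151),o['t'])
look("side","d_s"); print(pin("lid_tab","side"))
look("scene","d_c"); print(pin("lid_tab","scene"))
E
```

```text
0.29 [ 1.9 -2.4  1.1] 0.255
0.38 [ 2.3 -3.   2.4] 0.255
0.49 [ 2.4 -2.9  3.4] 0.26
0.59 [ 2.9 -3.6  3.3] 0.257
0.68 [ 2.4 -3.5  3.6] 0.254
0.78 [ 1.9 -2.7  4.5] 0.261
[-4.31e+01 -3.00e-01  3.46e+02] angle 0.7836979716251733 7.5167
[(0.96, array([596.5,  67.9, 341.8]))]
[(0.56, array([592.6,  64.3, 343.2]))]
```

View pics/d_c.png

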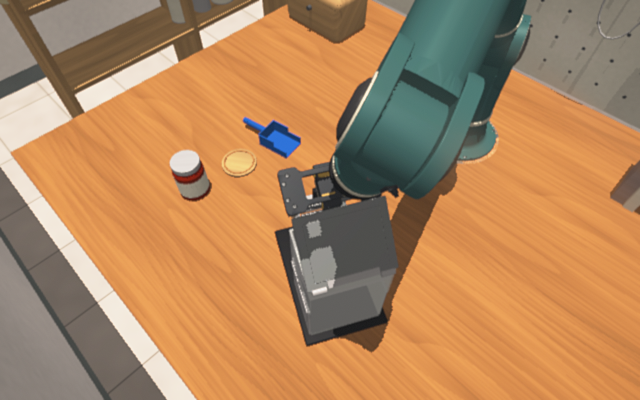

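```bash
python3 - <<'E'
from k import *
grip(0.55)
g,x=lidpose(.785,.3); R=ori(x,[0,-1,0]); T=tcp(g,R)
robot.servo_line(T-R.apply([70,0,0]),feed=150)
o=robot.observe(); print(o['contact_force'].round(1))
# go to above catch tab
gc,xc=catchpose(0,.12); Rc=ori(xc,[1,0,0]); Rc2=ori(xc,[-1,0,0])
for RR in (Rc,Rc2):
    q=kin.ik(tcp(gc+[0,0,200],RR),RR.as_rotvec()); print(None if q is None else np.round(q,2))
print(np.round(o['joints'],2))
look("side","e_s"); print([(c,w,toB(w)) for c,w in pin("lid_tab","side")])
look("wrist","e_w"); print([(c,w,toB(w)) for c,w in pin("lid_tab","wrist")]); print(o['t'])
E
```

```text
[ 0.6 -0.2  0. ]
[-0.07 -0.    0.08  1.8  -0.11  1.28  1.1 ]
[-0.3  -0.01  0.3   1.81 -0.11  1.28 -2.04]
[-0.41  0.49  0.08  1.26  0.28  1.76 -0.83]
[(0.84, array([594.3,  64.4, 343.2]), array([-40.71932709,  -0.50187875, 343.2       ]))]
[(0.73, array([591.8,  67.8, 343.9]), array([-38.95883115,   3.3335683 , 343.9       ]))]
8.9
```

View pics/e_s.png

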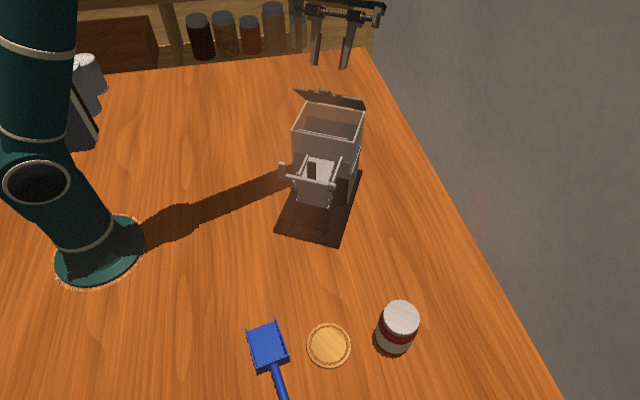

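```bash
python3 - <<'E'
from k import *
p=robot.observe()['tcp_pos']
robot.servo_line(p+[0,0,30],feed=150)
gc,xc=catchpose(0,.12); R=ori(xc,[1,0,0])
robot.movep(tcp(gc+[-10,0,130],R),R.as_rotvec())
look("wrist","f_w")
for n in ["catch_tab","catch_pin","handle_top","lid_tab"]: print(n,[(c,toB(w).round(1)) for c,w in pin(n,"wrist")])
look("scene","f_c")
for n in ["catch_tab","catch_pin","handle_top"]: print(n,[(c,toB(w).round(1)) for c,w in pin(n,"scene")])
look("side","f_s")
for n in ["catch_tab","catch_pin","handle_top"]: print(n,[(c,toB(w).round(1)) for c,w in pin(n,"side")])
print(robot.observe()['t'])
E
```

```text
catch_tab [(0.61, array([-161.8,   67.3,  211.5]))]
catch_pin [(0.86, array([-155.6,  -59.5,  179.9]))]
handle_top [(0.85, array([-138.6,   -3.8,  229.2]))]
lid_tab []
catch_tab [(0.73, array([2.7, 2.6, 0.1])), (0.71, array([-159.9,   66.9,  209.8]))]
catch_pin [(0.91, array([-155.5,  -47.6,  175.7]))]
handle_top [(0.69, array([-1.448e+02,  2.000e-01,  2.240e+02]))]
catch_tab [(0.65, array([-509.9,  -32.6,    4.9]))]
catch_pin [(0.88, array([-156.3,  -56.3,  176.9])), (0.26, array([-4.400e+02, -1.368e+02, -1.000e-01]))]
handle_top [(0.88, array([-145.7,    0.5,  221. ]))]
11.8
```

View pics/f_w.png

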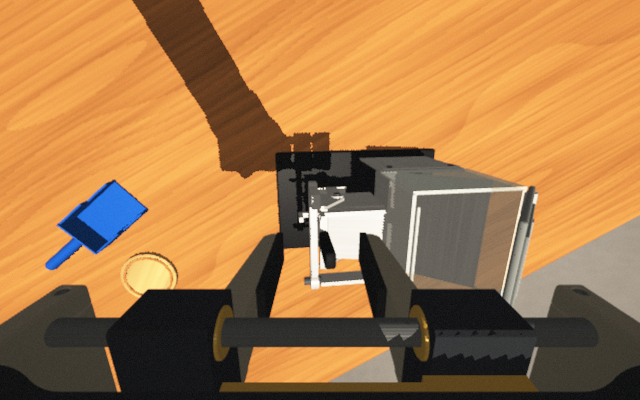

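View pics/f_c.png

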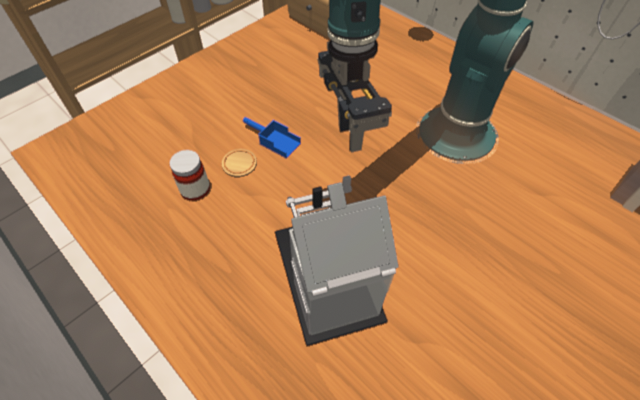

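```bash
python3 - <<'E'
from k import *
gc,xc=catchpose(0,.12); gc=gc+[-1.5,0,0]; R=ori(xc,[1,0,0])
robot.servo_line(tcp(gc+[0,0,25],R),feed=150,rotation=R.as_rotvec())
look("wrist","g_w1")
robot.servo_line(tcp(gc,R),feed=80)
print(robot.observe()['contact_force'].round(1))
grip(0,12); o=robot.observe(); print(o['grip_width']*92,o['contact_force'].round(1),o['t'])
look("wrist","g_w"); look("side","g_s")
E
```

```text
[ 0.4  0.2 -0.3]
12.75746733997753 [1.4 3.1 0.3] 13.8167
```

View pics/g_w.png

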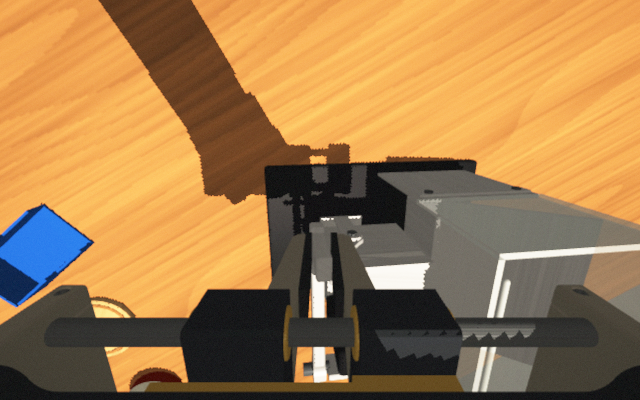

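View pics/g_s.png

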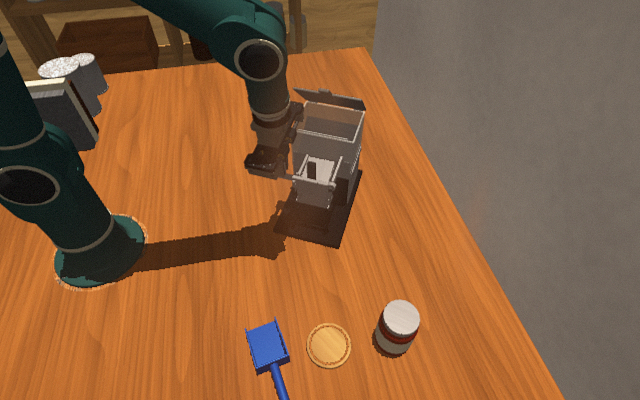

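Grip width is 12.8 mm, consistent with the 10 mm tab held at a slight tilt. It shows between the pads at (318, 245). Next I'll swing it over.

```bash
python3 - <<'E'
from k import *
for a in np.arange(.17,1.75,.17):
    g,x=catchpose(a,.12); g=g+[-1.5,0,0]; R=ori(x,[1,0,0])
    robot.servo_line(tcp(g,R),feed=100)
    o=robot.observe(); f=o['contact_force']; print(round(a,2),f.round(1),(o['grip_width']*92).round(1))
    if np.linalg.norm(f)>20: print("stop");break
print(o['t'])
look("side","h_s"); look("wrist","h_w")
E
```

```text
Traceback (most recent call last):
AttributeError: 'float' object has no attribute 'round'
```

```bash
python3 - <<'E'
from k import *
o=robot.observe();print(o['contact_force'].round(1),o['grip_width']*92)
for a in np.arange(.34,1.75,.17):
    g,x=catchpose(a,.12); g=g+[-1.5,0,0]; R=ori(x,[1,0,0])
    robot.servo_line(tcp(g,R),feed=100)
    o=robot.observe(); f=o['contact_force']; print(round(a,2),f.round(1),round(o['grip_width']*92,1))
    if np.linalg.norm(f)>20: print("stop");break
print(o['t'])
look("side","h_s"); look("wrist","h_w")
E
```

```text
[-0.5  4.4  0.8] 12.17192015656737
0.34 [-1.3  5.2  1.6] 12.4
0.51 [-1.6  5.8  3.3] 12.5
0.68 [-2.   5.8  4.1] 12.1
0.85 [-1.2  5.8  3.8] 12.0
1.02 [1.1 5.7 4.7] 11.7
1.19 [2.6 5.7 4.3] 11.2
1.36 [2.6 5.5 5.7] 11.0
1.53 [4.6 5.9 4.6] 11.0
1.7 [4.2 5.4 4.5] 11.3
17.5
```

View pics/h_w.png

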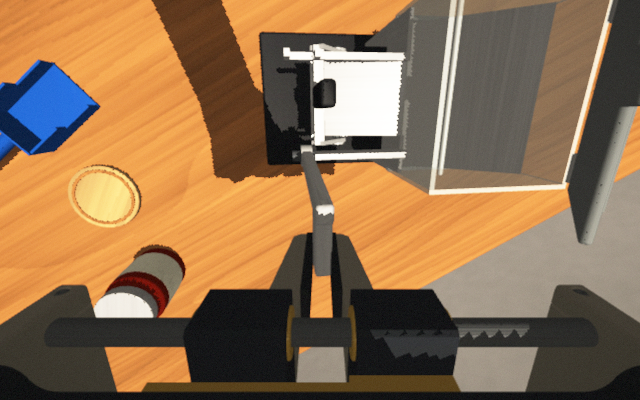

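View pics/h_s.png

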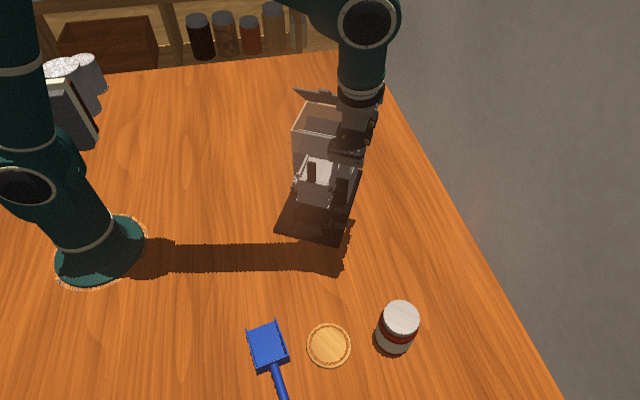

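The bar is past upright, with its end at (322, 210) and the tab still gripped at (320, 255). I'll lower it further before letting go so it doesn't slam.

```bash
python3 - <<'E'
from k import *
for a in (1.9,2.1,2.3,2.5):
    g,x=catchpose(a,.12); g=g+[-1.5,0,0]; R=ori(x,[1,0,0])
    robot.servo_line(tcp(g,R),feed=110)
    o=robot.observe(); f=o['contact_force']; print(round(a,2),f.round(1),round(o['grip_width']*92,1))
    if np.linalg.norm(f)>20: print("stop");break
grip(0.45)
robot.servo_line(tcp(g+[0,0,150],R),feed=200)
print(robot.observe()['t'])
look("side","i_s"); look("wrist","i_w")
for n in ["catch_tab","lid_tab","handle_top"]:
  for c in ("side","wrist"): print(n,[(k,toB(w).round(1)) for k,w in pin(n,c)])
E
```

```text
1.9 [4.9 5.5 4.3] 11.1
2.1 [6.7 5.5 4.9] 11.4
2.3 [8.2 4.7 4.7] 11.4
2.5 [10.9  4.5  3.8] 12.1
20.6
catch_tab [(0.94, array([-157.8, -173.9,  178.5])), (0.27, array([-1.7,  0.9, -1.8]))]
catch_tab [(0.78, array([-158.4, -175. ,  179.1]))]
lid_tab [(0.56, array([-39.9,  -1.2, 344.2]))]
lid_tab []
handle_top [(0.78, array([-144.2,   -1.8,  225.7]))]
handle_top [(0.97, array([-135.5,    0.5,  227.5])), (0.53, array([-383.5, -261.9,    1.5]))]
```

View pics/i_w.png

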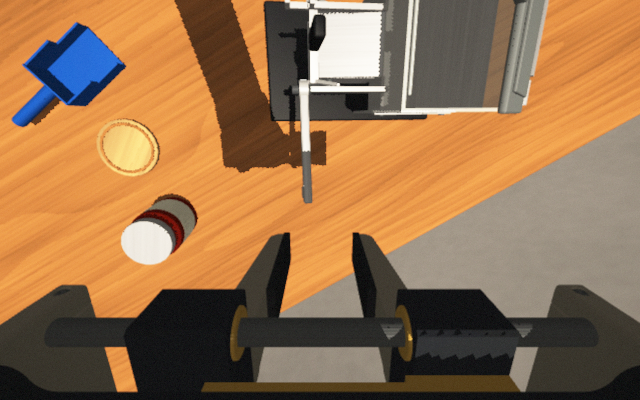

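View pics/i_s.png

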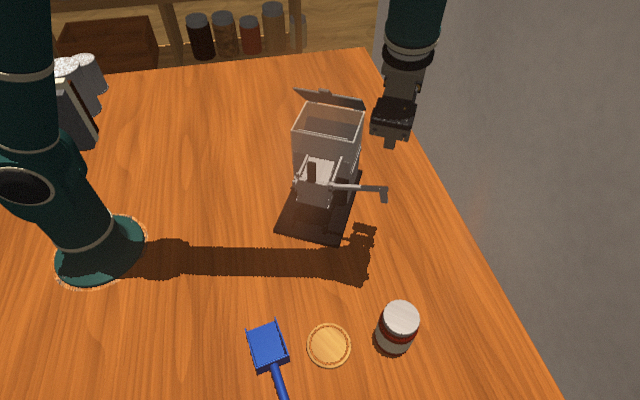

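The catch bar lies over on the other side: in the wrist view it runs from (303, 90) to (307, 200), and its tab fits angle 2.9. The lid is still at about 45°. Next is the handle.

```bash
python3 - <<'E'
from k import *
g,x=levpose(0,18,0); R=ori(x,[0,-1,0])
robot.movep(tcp(g+[-15,0,140],R),R.as_rotvec())
robot.servo_line(tcp(g+[0,0,30],R),feed=180)
look("wrist","j_w"); print([(k,toB(w).round(1)) for k,w in pin("handle_top","wrist")])
robot.servo_line(tcp(g,R),feed=80)
print(robot.observe()['contact_force'].round(1))
grip(0,35); o=robot.observe(); print(o['grip_width']*92,o['contact_force'].round(1),o['t'])
look("wrist","k_w")
E
```

```text
[(0.9, array([-1.360e+02, -2.000e-01,  2.289e+02]))]
[ 0.2 -0.8 -0.2]
19.861181298202936 [ 4.1 -1.9 -1.6] 24.3833
```

View pics/k_w.png

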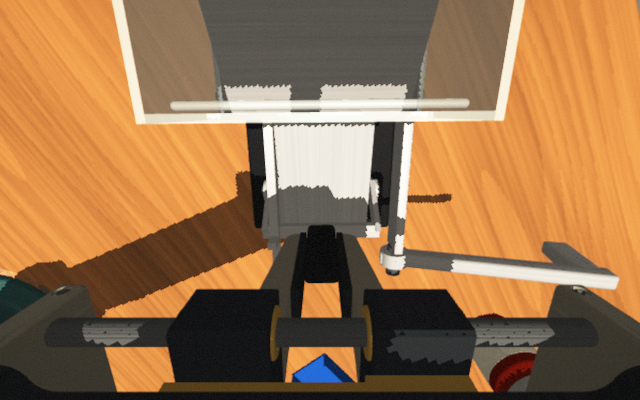

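The handle is gripped at 19.9 mm, with the black grip at (320, 255) between the pads. Now I'll pull it.

```bash
python3 - <<'E'
from k import *
for a in (.13,.26,.39,.52,.62,.66,.69):
    g,x=levpose(a,18,min(a,.65)); R=ori(x,[0,-1,0])
    robot.servo_line(tcp(g,R),feed=60,rotation=R.as_rotvec())
    o=robot.observe(); f=o['contact_force']; fb=Ro.from_euler('z',-P['yaw']).apply(f)
    print(round(a,2),fb.round(1),round(o['grip_width']*92,1),toB(o['tcp_pos']-Ro.from_rotvec(o['tcp_rot']).apply([19,0,0])).round(1),g.round(1))
    if np.linalg.norm(f)>35: print('stop'); break
print(o['t'])
look("side","l_s"); look("wrist","l_w"); look("scene","l_c")
for n in ["catch_tab","lid_tab","handle_top"]:
  for c in ("side","wrist","scene"): print(n,c,[(k,toB(w).round(1)) for k,w in pin(n,c)])
E
```

```text
0.13 [ 1.1 -6.4 -1.8] 19.8 [-153.2   -1.2  203.8] [-152.8    0.   203.4]
0.26 [ 3.4 -5.5 -0.6] 19.7 [-161.7   -1.3  199.2] [-162.     0.   198.5]
0.39 [ 3.8 -4.8  0.9] 19.8 [-169.8   -1.4  193.5] [-170.5    0.   192.5]
0.52 [ 4.3 -4.7  3.2] 19.8 [-177.2   -1.4  186.8] [-178.2    0.   185.4]
0.62 [ 3.2 -4.5  5.8] 19.6 [-182.3   -1.5  181. ] [-183.5    0.   179.3]
0.66 [ 2.8 -4.8  7.2] 19.5 [-183.8   -1.5  179. ] [-185.4    0.   176.7]
0.69 [ 1.9 -3.3 10.4] 20.2 [-184.7   -1.5  177.8] [-186.8    0.   174.7]
26.4917
catch_tab side [(0.94, array([-156.8, -176.8,  178.3]))]
catch_tab wrist [(0.72, array([-158.6, -176.7,  177.8]))]
catch_tab scene [(0.57, array([-156.7, -171.5,  175.7]))]
lid_tab side [(0.86, array([-42. ,  -3.7, 342.1]))]
lid_tab wrist []
lid_tab scene [(0.67, array([-42.5,   1.4, 344.3]))]
handle_top side []
handle_top wrist [(0.62, array([-185.8,   -0.4,  198. ]))]
handle_top scene [(0.92, array([-192.2,    0.7,  193.7])), (0.35, array([-118.5,   -0.7,  129.1]))]
```

View pics/l_w.png

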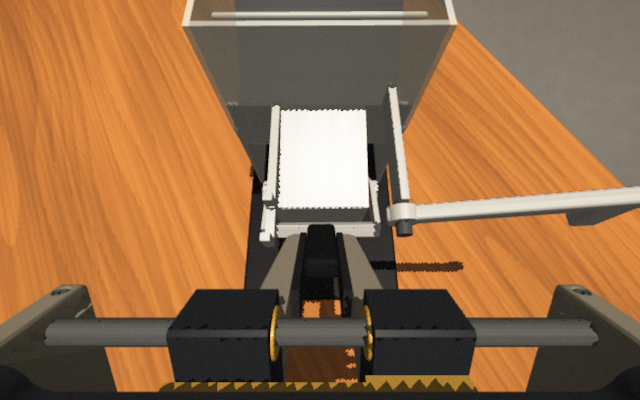

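View pics/l_s.png

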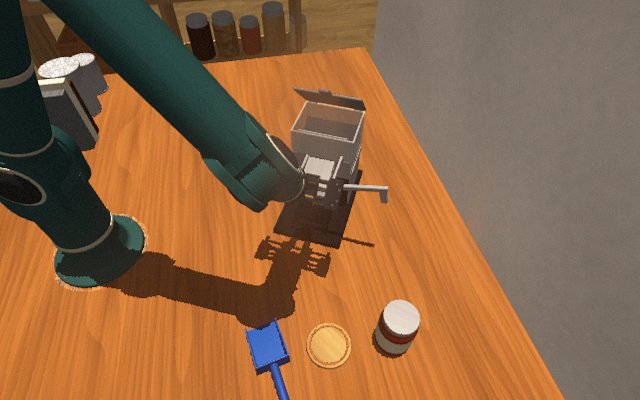

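View pics/l_c.png

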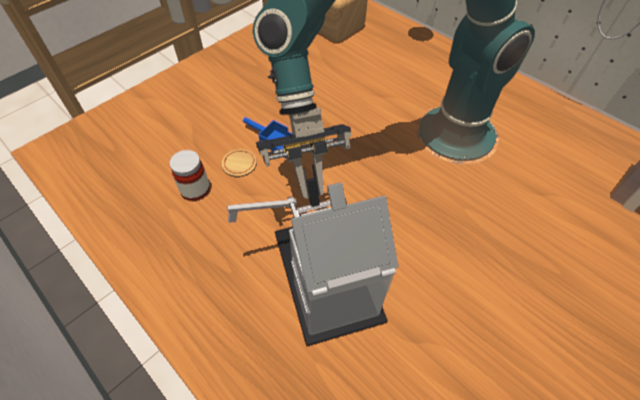

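```bash
python3 - <<'E'
from k import *
for a in (.72,.75,.78):
    g,x=levpose(a,18,.65); R=ori(x,[0,-1,0])
    robot.servo_line(tcp(g,R),feed=40,rotation=R.as_rotvec()); robot.hold(.2)
    o=robot.observe(); f=o['contact_force']; fb=Ro.from_euler('z',-P['yaw']).apply(f)
    p=toB(o['tcp_pos']-Ro.from_rotvec(o['tcp_rot']).apply([19,0,0]))
    print(round(a,2),fb.round(1),round(o['grip_width']*92,1),p.round(1),'ang',round(np.arctan2(-120-p[0],p[2]-130)-np.arctan2(23,77),3))
    if np.linalg.norm(f)>20: break
robot.hold(.5)
look("wrist","m_w"); look("scene","m_c")
for n in ["catch_tab","lid_tab","handle_top"]:
  for c in ("wrist","scene"): print(n,c,[(k,toB(w).round(1)) for k,w in pin(n,c)])
print(robot.observe()['t'])
E
```

```text
0.72 [ 1.2 -2.7 12.4] 19.5 [-186.    -1.5  176.1] ang 0.67
0.75 [ 0.1 -2.3 13.5] 19.6 [-187.4   -1.5  174.1] ang 0.701
0.78 [-1.4  0.  21.5] 19.8 [-187.6   -1.6  173.6] ang 0.708
catch_tab wrist [(0.78, array([-156.3, -174.5,  175.5]))]
catch_tab scene [(0.6, array([-156.6, -174.1,  176. ])), (0.49, array([-384.7, -256.6,    2.6]))]
lid_tab wrist []
lid_tab scene [(0.75, array([-41.9,   2.5, 341.9]))]
handle_top wrist [(0.6, array([-189.9,   -1.7,  192.5]))]
handle_top scene [(0.59, array([-197.3,    2.3,  190.8]))]
29.3417
```

View pics/m_w.png

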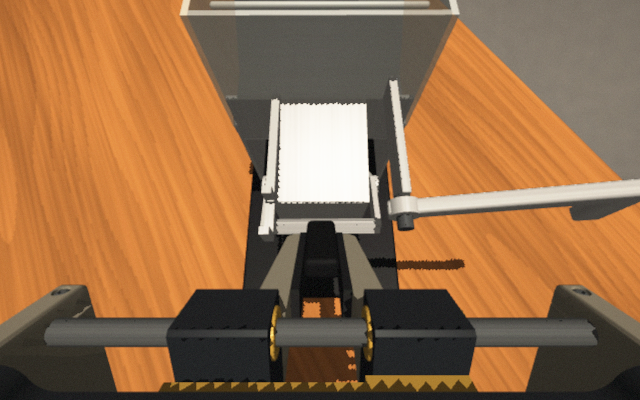

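The last step moved the handle only 0.007 rad while the force rose from 13 to 21 N, so it is on its stop. The scene camera puts the top at (-197, 2, 191), where (-196, 0, 192) is expected at 0.65.

```bash
python3 - <<'E'
from k import *
o=robot.observe(); print(o['contact_force'].round(1),o['grip_width']*92,o['t'])
robot.job_done()
E
```

```text
[ 0.1 -0.3 21.7] 19.66571327713905 29.3417
the job is handed in; nothing more can be done
```

The job is handed in at about 29 s of the 59 s limit. All three steps were done in the order asked, and the gripper is still holding the handle.

- **Lid:** I gripped it by the tab and raised it to about 45°. The arm's own position gave 0.784 rad, and the cameras still placed the tab at about 45° after the handle was pulled.
- **Catch bar:** I carried it over by its tab, lowered it to about 2.5 rad and let go. The cameras then placed its tab where it should be at 2.9, lying on the far side.
- **Handle:** I pulled it forward until it stopped moving and the force rose to 21 N. It is still gripped at 19.7 mm across the 20 mm handle.
- **Jar, scoop and coaster:** I never touched them, and in the pictures they stand where they were. I checked that only by eye.

**One disagreement:** the arm's position gives a handle angle of about 0.71, against the 0.65 stop. I put this down to the handle shifting a little in the pads and small position errors. The scene camera placed the handle top within about 3 mm of where it should be at 0.65. The wrist camera put it about 6 mm short of that point in the forward direction, and it had read handle positions 5–7 mm too far back before the pull too.

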